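Build the straining tower on the shaker

ROBOT

A 6-joint arm with a two-finger parallel gripper is mounted at the origin on the work surface. World frame = base frame: x ahead of the robot, y to its left, z up, the work surface at z = 0. Lengths are in m, angles in rad, forces in N, time in s.
With the tool pointing down it reaches from about 0.425 to 0.95 m from the base axis. Payload 3.5 kg.
Tool frame: the origin (TCP) lies between the finger pads; the fingertips stand 25 mm ahead of it and the grasp point (between the pads) lies 6 mm ahead of it (ctrl.finger_overhang is the distance from the TCP to the fingertips, in m); x points along the fingers, y is the direction in which the jaws open and shut, and the axes are right-handed (so a half turn about x gives the same grasp; the last joint's range is limited). The gripper opens to 85 mm and grips with 20 to 120 N. Pads are 22 mm wide; open, the fingers measure 114 mm over their backs; the gripper's body (76 mm by 85 mm) begins 54 mm behind the grasp point. The pads swing forward as they close: fully open they stand 13 mm farther back than shut.
Start: joints at [1.124, 0.286, 1.577, -0, 1.279, -0.15], TCP at [0.197, 0.645, 0.256] pointing down, gripper open.
Joint ranges: [-2.77, 2.77], [-0.9, 2.22], [0.21, 2.48], [-1.53, 4.67], [0.24, 2.81], [-2.84, 2.84]. Speed limits (rad/s): [2.79, 2.79, 3.14, 3.14, 3.14, 3.14].

INTERFACE

Orientations are given as a unit quaternion [x, y, z, w].
In Python, from plant import ctrl gives the robot as it stands.
- The arm moves only by the tool play_rows, never from a script. Its argument "targets" is a list of rows, each an object with "delta_pos": the shift along the world's x, y, z normalised to -1 to 1, where 1 is 1000 mm, a list of three; "delta_rot": the turn, a rotation vector about the world's x, y, z normalised to -1 to 1, where 1 is pi rad, a list of three; "claw": the finger opening in mm, from 0 to 85.4. In form: [{"delta_pos": [tx, ty, tz], "delta_rot": [wx, wy, wz], "claw": claw}, ...]. A call has 1 to 20 rows; each row is the pose to reach, as a shift and turn from the pose measured when the call began, turning the shorter way round; what a row does not reach only later rows make up. A row lasts 1/12 s, in which the tool goes at most 41.7 mm and 7.16 degrees, less where a joint would pass 70% of its speed; a pose out of reach is approached as far as the arm can. A call with a number of a shift or a turn outside -1 to 1 is refused whole. A call with a gripper value outside its range is refused whole. The fingers move at their own pace and stop on an object; "newtons" is the grip in N (left out, the last holds). Time passes only in rows, so rows that repeat a pose let the fingers close. It gives the time, the measured TCP pose, the force and the opening at its end, in the units of the state.
- ctrl.get_state(): the state, without advancing time (a new reading comes with each control period).
- ctrl.read_camera(name): name is "side" or "top" or "wrist"; returns the picture (400x640x3 uint8, blue, green, red); there is no depth.
- ctrl.calibration(name): a dict with "fx", "fy", "cx", "cy" (pixels), "camera_from_world" (4x4, takes a point from world to camera coordinates). Camera axes: x right, y down, z forward; pixel columns grow to the right and rows downward; lengths in m; the calibration is good to about 2 mm. The wrist camera is an equidistant fisheye: a pixel r from the principal point sees the ray r / f radians off the axis. A picture is of the moment at which its call begins: read the wrist's pose just before it. calibration takes no time and is no camera call; for the wrist camera it gives the pose at the moment of the call.
- ctrl.sign_off(): hands the job in, once; it reports no verdict.
The state is a dict: "time": time; "qpos": joint angles; "dq": joint speeds; "joint_efforts": joint torques, N m; "eef_pos": TCP position; "tcp_rot": TCP orientation; "contact_force": force on the tool from outside, world axes, zero at the start; "wrist_torque": the same for the moment, N m; "opening": opening from 0.0 (shut) to 1.0 (fully open).
Only numpy, scipy, OpenCV 4.12 (cv2) and the standard library are available. Lean on these libraries where they do the work, as an engineer would, in place of code of your own. Each camera call takes 0.05 s, during which the arm holds its last target. There are 200 camera calls.

TASK

Build the straining tower on the small shaker for the next tissue sample: first stand the empty collecting pot inside the shaker's rubber ring, then put the fine-mesh strainer on the pot, the coarse-mesh strainer on the fine one, and the knobbed lid on top, each upright and fully home in the one below. Leave the other things on the bench where they are.

Things in the scene. Friction and masses are not known exactly. Their poses are not given: they have to be found in the camera images.
- pot: Collecting pot: open steel cup, straight-sided, 56 mm outside diameter, 42 mm high, wall 2.5 mm (inside diameter 51 mm), plain deep steel floor, no foot. Loose, upright on the bench. Origin: centre of its underside, z up along its axis.
- fine_strainer: Shorter strainer, whitish fine mesh (3 mm squares) inside. Steel ring, outside 56 mm, inside 51 mm, from z = 7 to 33 mm; below it a tapered foot (z = 0 to 7 mm, 36 mm wide at the bottom, 44 mm on top) that drops into the mouth below until the ring rests on the rim. Loose, upright on its foot. Origin: centre of the foot's underside, z up; seated, it is 35 mm above the pot's origin.
- coarse_strainer: Taller strainer, coarse steel grid inside (10 mm squares, dark between the bars). Steel ring, outside 56 mm, inside 51 mm, from z = 7 to 45 mm, on the same tapered foot (z = 0 to 7 mm, 36 to 44 mm wide). Loose, upright on its foot. Origin: centre of the foot's underside, z up; seated, it is 26 mm above the fine strainer's origin.
- lid: Lid: steel disc 56 mm in diameter (z = 6 to 10 mm) over a tapered foot (z = 0 to 6 mm, 36 to 44 mm wide), with an upright round black knob in the middle, 20 mm in diameter, z = 10 to 38 mm. Loose, on its foot, knob up. Origin: centre of the foot's underside, z up; seated, it is 39 mm above the coarse strainer's origin.
- shaker: Small bench shaker, off and fixed: flat white box 110 x 110 mm with a round aluminium plate on top, its upper face 24 mm above the bench; on the plate a black rubber ring (inside diameter 70 mm, outside 80 mm, 6 mm high) within which the pot stands. Origin: at bench height under the centre of box and ring; z up.
- well_plate: Bystander, to be left alone: closed six-well plate, pale rectangle 127 x 85 x 20 mm with six round marks. Origin: centre of its underside, its long side along its x.
- dish: Bystander, to be left alone: closed white culture dish, flat, 62 mm diameter, 15 mm high. Origin: centre of its underside.
- stopper: Bystander, to be left alone: black rubber stopper, 36 mm diameter at the top, 28 mm high. Origin: centre of its underside.
- jar: Bystander, to be left alone: small closed specimen jar, 38 mm diameter, 45 mm high. Origin: centre of its underside.
Things that resemble listed ones, but are neither listed nor needed, are in the scene too. What is shaped like the coarse_strainer but purple or turquoise is not meant.

How it is judged:
On the way, in this order (a step that is already met when the one before it is completed fails the run):
1. the pot stands on the shaker's plate, inside the rubber ring (horizontal distance between pot and shaker below 0.01 m and z of pot in the frame of shaker between 0.02 and 0.028 m and angle between pot's own z axis and vertical below 0.09 rad), for 0.2 s.
2. the fine strainer sits fully home on the pot (horizontal distance between fine_strainer and pot below 0.006 m and z of fine_strainer in the frame of pot between 0.031 and 0.039 m and angle between fine_strainer's own z axis and vertical below 0.09 rad), for 0.2 s.
3. the coarse strainer sits fully home on the fine one (horizontal distance between coarse_strainer and fine_strainer below 0.006 m and z of coarse_strainer in the frame of fine_strainer between 0.022 and 0.03 m and angle between coarse_strainer's own z axis and vertical below 0.09 rad), for 0.2 s.
4. the lid sits fully home on the coarse strainer (horizontal distance between lid and coarse_strainer below 0.006 m and z of lid in the frame of coarse_strainer between 0.035 and 0.043 m and angle between lid's own z axis and vertical below 0.09 rad), for 0.2 s.
At the end, for the whole second after the job is handed in: Pot on the shaker's plate within 10 mm of the ring's centre; fine strainer on the pot, coarse strainer on the fine one, lid on the coarse one, each within 6 mm of the axis of the part below, within 4 mm of its seated height and within 0.09 rad of upright; all at rest (all of step 1 and all of step 2 and all of step 3 and all of step 4 and linear speed of each of pot, fine_strainer, coarse_strainer, lid below 0.02 m/s); the robot touches nothing.
It fails at once if a bystander (well plate, dish, stopper or jar) is pushed more than 20 mm from its place (distance of any of well_plate, dish, stopper, jar from where it was at the start of the episode above 0.02 m).
It also fails if it takes over 112 s, if anything falls off the work surface, if the arm or the gripper's body presses on something with over 40 N, if the wrist force passes 120 N, or if a joint passes its speed limit or range.

## Working session

There is one attempt and no reset: what is moved stays moved. The work goes in short steps, Python scripts to look and compute and a tool call to move; the robot and the scene stay as the last step left them, time stands still between calls to the robot, and variables do not carry over. Pictures are saved under pics/ and viewed, about 12 in all and at most 16, crops included, and the job is handed in when it is done.

Besides the shell and the picture viewer there is one more tool, called after "Request:" as name([rows], argument=value, ...), one row to a line, values as JSON. play_rows: Moves the arm, as the interface text tells. Its arguments: {"type":"object","properties":{"targets":{"type":"array"},"newtons":{"type":"number"}},"required":["targets"]}

```bash
ls; mkdir -p pics; python3 - <<'E'
from plant import ctrl
import cv2,numpy as np
for n in("top","side"):
    im=ctrl.read_camera(n); cv2.imwrite(f"pics/{n}0.png",im)
    c=ctrl.calibration(n); print(n,c)
s=ctrl.get_state();print({k:np.round(v,3) for k,v in s.items()}, ctrl.finger_overhang)
E
```

```text
pics
top {'fx': 374.36466337097045, 'fy': 374.36466337097045, 'cx': 318.25175081538595, 'cy': 198.2207903018504, 'camera_from_world': array([[ 0.01599607, -0.99986369,  0.00408984, -0.0489603 ],
       [-0.99271451, -0.01636997, -0.11937302,  0.5227083 ],
       [ 0.11942369, -0.00215055, -0.99284105,  1.01550627],
       [ 0.        ,  0.        ,  0.        ,  1.        ]])}
side {'fx': 425.3361039178527, 'fy': 425.3361039178527, 'cx': 319.72273889343046, 'cy': 196.41222927174172, 'camera_from_world': array([[ 0.78887533, -0.61454831, -0.00246769, -0.42695583],
       [-0.44942404, -0.57416274, -0.6843648 ,  0.24179203],
       [ 0.41915838,  0.54098755, -0.7291356 ,  1.00525761],
       [ 0.        ,  0.        ,  0.        ,  1.        ]])}
{'time': np.float64(0.1), 'qpos': array([ 1.124,  0.287,  1.578,  0.   ,  1.279, -0.15 ]), 'dq': array([-0.   , -0.003, -0.004,  0.002,  0.001, -0.001]), 'joint_efforts': array([ 1.000e-03, -4.073e+01, -2.937e+01, -0.000e+00,  3.000e-03,
        0.000e+00]), 'eef_pos': array([0.197, 0.645, 0.255]), 'tcp_rot': array([ 0.104,  0.7  , -0.105,  0.699]), 'contact_force': array([-0.484, -0.218, -0.04 ]), 'wrist_torque': array([0.004, 0.03 , 0.016]), 'opening': np.float64(1.004)} 0.025
```

View pics/top0.png

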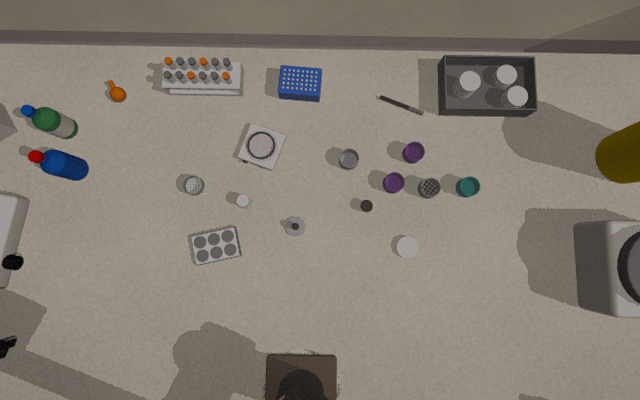

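View pics/side0.png

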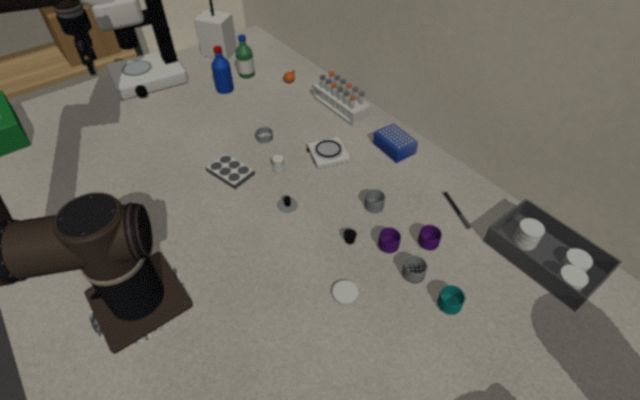

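Top view: shaker (261,146). The pot could be (348,159) or (193,185), and so could the fine strainer. The coarse strainer candidates are (429,187), purple at (413,152) and (393,182), and turquoise at (467,187). The lid is (295,226), with the stopper at (366,206) and the jar at (243,201) as lookalikes. I'll check these in one enlarged crop.

```bash
cat > h.py <<'E'
from plant import ctrl
import cv2,numpy as np
def ray(n,u,v,z):
    c=ctrl.calibration(n);T=c["camera_from_world"];R=T[:3,:3];o=-R.T@T[:3,3]
    d=R.T@np.array([(u-c["cx"])/c["fx"],(v-c["cy"])/c["fy"],1]);return o+d*(z-o[2])/d[2]
def proj(n,p):
    c=ctrl.calibration(n);T=c["camera_from_world"];q=T[:3,:3]@p+T[:3,3]
    return c["fx"]*q[0]/q[2]+c["cx"],c["fy"]*q[1]/q[2]+c["cy"]
E
python3 - <<'E'
from h import *
t=cv2.imread("pics/top0.png")
P=[(348,159),(193,185),(429,187),(295,226),(261,146)]
out=[cv2.resize(t[v-25:v+25,u-25:u+25],(250,250),interpolation=cv2.INTER_CUBIC) for u,v in P]
s=cv2.imread("pics/side0.png")
S=[(374,200),(264,135),(414,269),(287,203),(328,150)]
o2=[cv2.resize(s[v-25:v+25,u-25:u+25],(250,250),interpolation=cv2.INTER_CUBIC) for u,v in S]
im=np.vstack([np.hstack(out),np.hstack(o2)])
cv2.imwrite("pics/crop.png",cv2.resize(im,(800,320)))
for p in P+[(366,206),(243,201),(406,247),(216,245),(413,152),(393,182),(467,187)]:print(p,ray("top",*p,0.03).round(3))
E
```

```text
(348, 159) [ 0.637 -0.123  0.03 ]
(193, 185) [0.555 0.312 0.03 ]
(429, 187) [ 0.561 -0.352  0.03 ]
(295, 226) [0.445 0.023 0.03 ]
(261, 146) [0.671 0.125 0.03 ]
(366, 206) [ 0.504 -0.174  0.03 ]
(243, 201) [0.512 0.17  0.03 ]
(406, 247) [ 0.392 -0.285  0.03 ]
(216, 245) [0.389 0.239 0.03 ]
(413, 152) [ 0.661 -0.308  0.03 ]
(393, 182) [ 0.573 -0.25   0.03 ]
(467, 187) [ 0.562 -0.459  0.03 ]
```

View pics/crop.png

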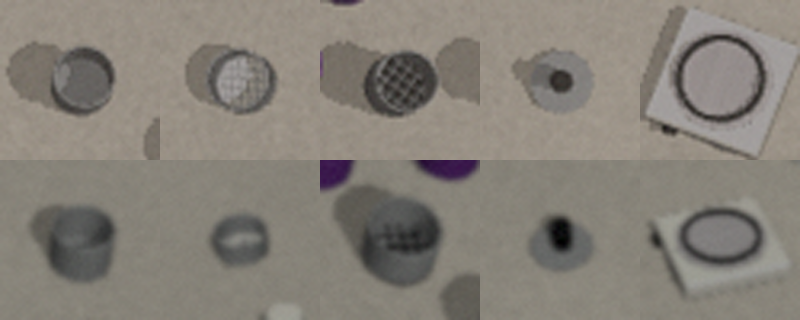

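The crop settles it. The pot is (349,159), with a plain deep floor. The fine strainer is (193.6,185), with white mesh and a low ring. The coarse strainer is (429,188), steel with a dark grid. The lid is (295,226), and the shaker ring is centred at (261,146).

```bash
python3 - <<'E'
from h import *
from scipy.spatial.transform import Rotation as Ro
for n,u,v,z in [("pot",348.9,159.3,.042),("fine",193.6,185.3,.033),("coarse",429.3,188.2,.045),("lid",295.3,226.3,.010),("ring",261,146,.03)]:
    p=ray("top",u,v,z);print(n,p.round(4),"side px",np.round(proj("side",p),1))
s=ctrl.get_state();R=Ro.from_quat(s["tcp_rot"]).as_matrix();print(R.round(3),s["eef_pos"])
c=ctrl.calibration("wrist");T=c["camera_from_world"];print(c["fx"],c["cx"],c["cy"]);o=-T[:3,:3].T@T[:3,3];print("cam in tool",R.T@(o-s["eef_pos"]));print((R.T@T[:3,:3].T).round(3))
E
```

```text
pot [ 0.6335 -0.1246  0.042 ] side px [373.9 196.4]
fine [0.5539 0.3091 0.033 ] side px [264.3 132.6]
coarse [ 0.5549 -0.3478  0.045 ] side px [413.6 263.9]
lid [0.445  0.0231 0.01  ] side px [287.7 204.1]
ring [0.6706 0.1249 0.03  ] side px [327.8 147.9]
[[-0.001  0.292  0.956]
 [-0.002  0.956 -0.292]
 [-1.    -0.002 -0.   ]] [0.19713227 0.64501937 0.25507816]
309.70691628693146 315.53920263605335 194.4995865829579
cam in tool [-0.11708662 -0.00066441 -0.06909816]
[[ 0.    -0.273  0.962]
 [ 1.    -0.001 -0.   ]
 [ 0.001  0.962  0.273]]
```

Request:
play_rows([
  {"delta_pos": [0.4365,-0.77,-0.03],"delta_rot": [0,0,-0.4055],"claw": 85},
  {"delta_pos": [0.4365,-0.77,-0.03],"delta_rot": [0,0,-0.4055],"claw": 85},
  {"delta_pos": [0.4365,-0.77,-0.03],"delta_rot": [0,0,-0.4055],"claw": 85},
  {"delta_pos": [0.4365,-0.77,-0.03],"delta_rot": [0,0,-0.4055],"claw": 85},
  {"delta_pos": [0.4365,-0.77,-0.03],"delta_rot": [0,0,-0.4055],"claw": 85},
  {"delta_pos": [0.4365,-0.77,-0.03],"delta_rot": [0,0,-0.4055],"claw": 85},
  {"delta_pos": [0.4365,-0.77,-0.03],"delta_rot": [0,0,-0.4055],"claw": 85},
  {"delta_pos": [0.4365,-0.77,-0.03],"delta_rot": [0,0,-0.4055],"claw": 85},
  {"delta_pos": [0.4365,-0.77,-0.03],"delta_rot": [0,0,-0.4055],"claw": 85},
  {"delta_pos": [0.4365,-0.77,-0.03],"delta_rot": [0,0,-0.4055],"claw": 85},
  {"delta_pos": [0.4365,-0.77,-0.03],"delta_rot": [0,0,-0.4055],"claw": 85},
  {"delta_pos": [0.4365,-0.77,-0.03],"delta_rot": [0,0,-0.4055],"claw": 85},
  {"delta_pos": [0.4365,-0.77,-0.03],"delta_rot": [0,0,-0.4055],"claw": 85},
  {"delta_pos": [0.4365,-0.77,-0.03],"delta_rot": [0,0,-0.4055],"claw": 85},
  {"delta_pos": [0.4365,-0.77,-0.03],"delta_rot": [0,0,-0.4055],"claw": 85},
  {"delta_pos": [0.4365,-0.77,-0.03],"delta_rot": [0,0,-0.4055],"claw": 85},
  {"delta_pos": [0.4365,-0.77,-0.03],"delta_rot": [0,0,-0.4055],"claw": 85},
  {"delta_pos": [0.4365,-0.77,-0.03],"delta_rot": [0,0,-0.4055],"claw": 85},
  {"delta_pos": [0.4365,-0.77,-0.03],"delta_rot": [0,0,-0.4055],"claw": 85},
  {"delta_pos": [0.4365,-0.77,-0.03],"delta_rot": [0,0,-0.4055],"claw": 85},
])

```text
time: 1.77
eef_pos: [0.6081, -0.0812, 0.2262]
tcp_rot: [0.5, 0.501, -0.501, 0.499]
contact_force: [1.1, 0.5, 0.2]
opening: 0.992
```

Request:
play_rows([
  {"delta_pos": [0.0254,-0.0434,-0.0262],"delta_rot": [0,0,0],"claw": 85},
  {"delta_pos": [0.0254,-0.0434,-0.0262],"delta_rot": [0,0,0],"claw": 85},
  {"delta_pos": [0.0254,-0.0434,-0.0262],"delta_rot": [0,0,0],"claw": 85},
  {"delta_pos": [0.0254,-0.0434,-0.0262],"delta_rot": [0,0,0],"claw": 85},
])

```text
time: 2.1
eef_pos: [0.6328, -0.125, 0.1984]
tcp_rot: [0.5, 0.502, -0.501, 0.497]
contact_force: [0.7, 0.6, -0.7]
opening: 0.991
```

```bash
cat >> h.py <<'E'
def wray(u,v,z,c):
    T=c["camera_from_world"];R=T[:3,:3];o=-R.T@T[:3,3]
    x,y=(u-c["cx"])/c["fx"],(v-c["cy"])/c["fy"];th=np.hypot(x,y)
    d=R.T@np.array([x/th*np.sin(th),y/th*np.sin(th),np.cos(th)]);return o+d*(z-o[2])/d[2]
def rect(c,im,cen,z,half=0.06,s=0.0002):
    "orthographic top view of plane z around cen: rows go -x, columns go -y"
    n=int(2*half/s);a=(np.arange(n)+.5)*s-half
    X=cen[0]-a[:,None]+0*a;Y=cen[1]-a[None,:]+0*a[:,None]
    T=c["camera_from_world"];q=np.stack([X,Y,X*0+z],-1)@T[:3,:3].T+T[:3,3]
    r=np.hypot(q[...,0],q[...,1]);k=np.arctan2(r,q[...,2])/np.maximum(r,1e-9)
    return cv2.remap(im,(q[...,0]*k*c["fx"]+c["cx"]).astype(np.float32),(q[...,1]*k*c["fy"]+c["cy"]).astype(np.float32),cv2.INTER_CUBIC)
def snap(name):
    c=ctrl.calibration("wrist");s=ctrl.get_state();im=ctrl.read_camera("wrist");cv2.imwrite(f"pics/{name}.png",im)
    return c,im,s
E
python3 - <<'E'
from h import *
c,im,s=snap("w_pot");print(s["eef_pos"],s["time"])
r=rect(c,im,(.6335,-.1246),.042)
cv2.line(r,(300,0),(300,600),(0,0,255));cv2.line(r,(0,300),(600,300),(0,0,255));cv2.circle(r,(300,300),140,(0,255,0))
cv2.imwrite("pics/v.png",np.hstack([cv2.resize(im,(480,300)),cv2.resize(r,(300,300))]))
E
```

```text
[ 0.63275709 -0.12499579  0.19837026] 2.1
```

View pics/v.png

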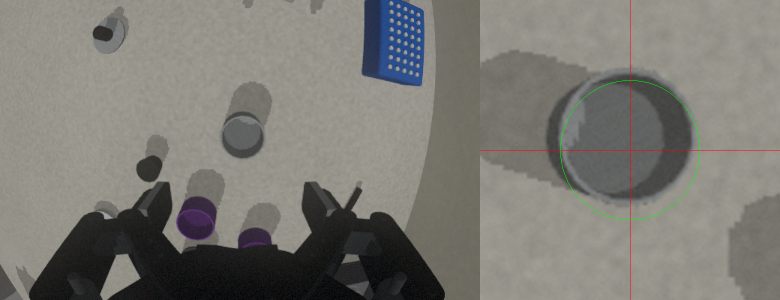

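```bash
python3 - <<'E'
from h import *
c=ctrl.calibration("wrist");im=cv2.imread("pics/w_pot.png")
r=rect(c,im,(.6335,-.1246),.042,half=.045,s=.00015)
b=rect(c,im,(.6335,-.1246),.0,half=.045,s=.00015)
t=cv2.imread("pics/top0.png")
# same ortho for top (pinhole)
def rt(z):
    n=600;a=(np.arange(n)+.5)*.00015-.045
    X=.6335-a[:,None]+0*a;Y=-.1246-a[None,:]+0*a[:,None]
    k=ctrl.calibration("top");T=k["camera_from_world"];q=np.stack([X,Y,X*0+z],-1)@T[:3,:3].T+T[:3,3]
    return cv2.remap(t,(q[...,0]/q[...,2]*k["fx"]+k["cx"]).astype(np.float32),(q[...,1]/q[...,2]*k["fy"]+k["cy"]).astype(np.float32),cv2.INTER_CUBIC)
out=[]
for i in (r,rt(.042)):
    cv2.line(i,(300,0),(300,600),(0,0,255));cv2.line(i,(0,300),(600,300),(0,0,255))
    cv2.circle(i,(300,300),187,(0,255,0));cv2.circle(i,(300,300),170,(0,255,255));out.append(cv2.resize(i,(400,400),interpolation=cv2.INTER_AREA))
cv2.imwrite("pics/v2.png",np.hstack(out))
E
```

```text
(no output)
```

View pics/v2.png

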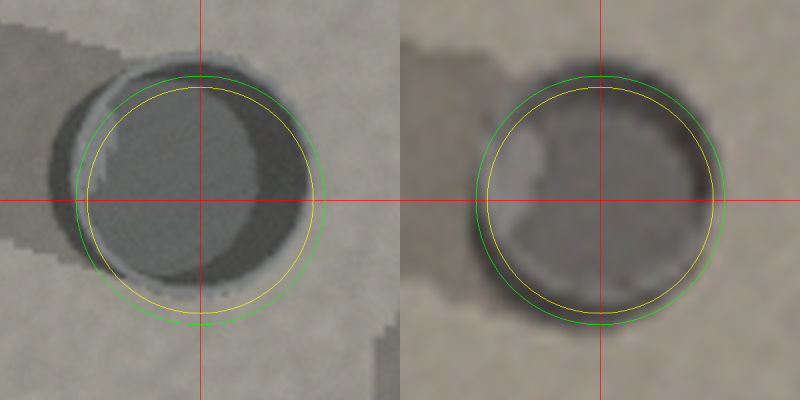

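The wrist view puts the rim at about (0.639,-0.123), and the top view at (0.638,-0.125). They agree to within 2 mm, so I'll grasp the pot.

Request:
play_rows([
  {"delta_pos": [0.0062,0.001,-0.03],"delta_rot": [0,0,0],"claw": 85},
  {"delta_pos": [0.0062,0.001,-0.07],"delta_rot": [0,0,0],"claw": 85},
  {"delta_pos": [0.0062,0.001,-0.1],"delta_rot": [0,0,0],"claw": 85},
  {"delta_pos": [0.0062,0.001,-0.13],"delta_rot": [0,0,0],"claw": 85},
  {"delta_pos": [0.0062,0.001,-0.15],"delta_rot": [0,0,0],"claw": 85},
  {"delta_pos": [0.0062,0.001,-0.158],"delta_rot": [0,0,0],"claw": 85},
  {"delta_pos": [0.0062,0.001,-0.158],"delta_rot": [0,0,0],"claw": 85},
  {"delta_pos": [0.0062,0.001,-0.158],"delta_rot": [0,0,0],"claw": 70},
  {"delta_pos": [0.0062,0.001,-0.158],"delta_rot": [0,0,0],"claw": 60},
  {"delta_pos": [0.0062,0.001,-0.158],"delta_rot": [0,0,0],"claw": 45},
  {"delta_pos": [0.0062,0.001,-0.158],"delta_rot": [0,0,0],"claw": 45},
  {"delta_pos": [0.0062,0.001,-0.158],"delta_rot": [0,0,0],"claw": 45},
  {"delta_pos": [0.0062,0.001,-0.158],"delta_rot": [0,0,0],"claw": 45},
  {"delta_pos": [0.0062,0.001,-0.158],"delta_rot": [0,0,0],"claw": 45},
], newtons=40)

```text
time: 3.32
eef_pos: [0.6411, -0.1235, 0.0448]
tcp_rot: [0.5, 0.5, -0.5, 0.5]
contact_force: [-1.1, 0.9, 6.2]
opening: 0.646
```

Request:
play_rows([
  {"delta_pos": [0,0,0.01],"delta_rot": [0,0,0],"claw": 45},
  {"delta_pos": [0,0,0.03],"delta_rot": [0,0,0],"claw": 45},
  {"delta_pos": [0,0,0.06],"delta_rot": [0,0,0],"claw": 45},
  {"delta_pos": [0.005,0.02,0.09],"delta_rot": [0,0,0],"claw": 45},
  {"delta_pos": [0.01,0.05,0.12],"delta_rot": [0,0,0],"claw": 45},
  {"delta_pos": [0.02,0.085,0.135],"delta_rot": [0,0,0],"claw": 45},
  {"delta_pos": [0.034,0.12,0.135],"delta_rot": [0,0,0],"claw": 45},
  {"delta_pos": [0.034,0.145,0.135],"delta_rot": [0,0,0],"claw": 45},
  {"delta_pos": [0.034,0.153,0.135],"delta_rot": [0,0,0],"claw": 45},
  {"delta_pos": [0.034,0.153,0.135],"delta_rot": [0,0,0],"claw": 45},
  {"delta_pos": [0.034,0.153,0.135],"delta_rot": [0,0,0],"claw": 45},
])

```text
time: 4.23
eef_pos: [0.6747, 0.0292, 0.1796]
tcp_rot: [-0.5, -0.5, 0.5, -0.5]
contact_force: [-0.1, -0.6, -1.1]
opening: 0.641
```

```bash
cat >> h.py <<'E'
def circ(r,s,half,cen,rad,tol=0.0012):
    "best circle of radius rad in ortho image r -> world xy, score"
    g=cv2.cvtColor(r,cv2.COLOR_BGR2GRAY);g=cv2.GaussianBlur(g,(0,0),3).astype(np.float32)
    gx,gy=cv2.Sobel(g,5,1,0),cv2.Sobel(g,5,0,1);m=np.hypot(gx,gy);m=np.minimum(m,np.percentile(m,95))
    R=rad/s;n=int(R+12)*2+1;a=np.arange(n)-n//2;D=np.hypot(a[:,None],a[None]);k=np.exp(-((D-R)*s/tol)**2/2);k/=k.sum()
    sc=cv2.filter2D(m,-1,k.astype(np.float32));v,u=np.unravel_index(sc.argmax(),sc.shape)
    return cen[0]-((v+.5)*s-half),cen[1]-((u+.5)*s-half),sc.max()/m.mean(),(u,v)
E
python3 - <<'E'
from h import *
c,im,s=snap("w_ring");print(s["eef_pos"],s["time"])
r=rect(c,im,(.675,.125),.03,half=.06,s=.0003)
out=[r.copy()]
for rad in(.035,.04):
    x=circ(r,.0003,.06,(.675,.125),rad,.0008);print(rad,x);cv2.circle(out[0],tuple(map(int,x[3])),int(rad/.0003),(0,0,255),1)
cv2.imwrite("pics/v3.png",np.hstack([cv2.resize(im,(400,250)),cv2.resize(out[0],(250,250))]))
cv2.imwrite("pics/v3.png",np.hstack([cv2.resize(im,(480,300)),cv2.resize(out[0],(300,300))]))
# pot check using the fit from earlier image is not possible (pose moved)
E
```

```text
[0.67466908 0.02917428 0.17960758] 4.2333
0.035 (np.float64(0.6736500000000001), np.float64(0.12605), np.float32(3.9036722), (np.int64(196), np.int64(204)))
0.04 (np.float64(0.6736500000000001), np.float64(0.12635000000000002), np.float32(4.7711716), (np.int64(195), np.int64(204)))
```

View pics/v3.png

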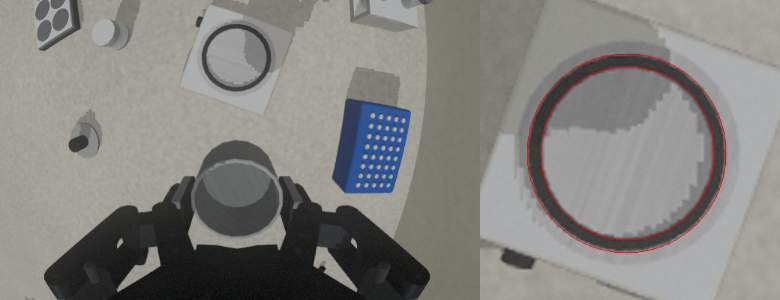

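The ring fit is good: (0.6737,0.1262). Next I'll check the held pot's offset from the TCP.

```bash
python3 - <<'E'
from h import *
c=ctrl.calibration("wrist");im=cv2.imread("pics/w_ring.png")
for z in(.173,.1768,.18):
  r=rect(c,im,(.6747,.0292),z,half=.045,s=.0002)
  print(z,[circ(r,.0002,.045,(.6747,.0292),q,.0006)[:3] for q in(.0255,.028)])
E
```

```text
0.173 [(np.float64(0.6748), np.float64(0.0255), np.float32(3.1691556)), (np.float64(0.6746), np.float64(0.027299999999999994), np.float32(3.4544587))]
0.1768 [(np.float64(0.6744), np.float64(0.028299999999999995), np.float32(3.586639)), (np.float64(0.6746), np.float64(0.0311), np.float32(3.017875))]
0.18 [(np.float64(0.6739999999999999), np.float64(0.0311), np.float32(4.102583)), (np.float64(0.6734), np.float64(0.0335), np.float32(2.7643898))]
```

Request:
play_rows([
  {"delta_pos": [-0.001,0.03,0],"delta_rot": [0,0,0],"claw": 45},
  {"delta_pos": [-0.001,0.06,0],"delta_rot": [0,0,0],"claw": 45},
  {"delta_pos": [-0.001,0.085,-0.005],"delta_rot": [0,0,0],"claw": 45},
  {"delta_pos": [-0.001,0.096,-0.02],"delta_rot": [0,0,0],"claw": 45},
  {"delta_pos": [-0.001,0.0965,-0.04],"delta_rot": [0,0,0],"claw": 45},
  {"delta_pos": [-0.001,0.0965,-0.065],"delta_rot": [0,0,0],"claw": 45},
  {"delta_pos": [-0.001,0.0965,-0.085],"delta_rot": [0,0,0],"claw": 45},
  {"delta_pos": [-0.001,0.0965,-0.1],"delta_rot": [0,0,0],"claw": 45},
  {"delta_pos": [-0.001,0.0965,-0.106],"delta_rot": [0,0,0],"claw": 45},
  {"delta_pos": [-0.001,0.0965,-0.108],"delta_rot": [0,0,0],"claw": 45},
  {"delta_pos": [-0.001,0.0965,-0.11],"delta_rot": [0,0,0],"claw": 45},
  {"delta_pos": [-0.001,0.0965,-0.11],"delta_rot": [0,0,0],"claw": 45},
])

```text
time: 5.28
eef_pos: [0.6746, 0.1245, 0.0705]
tcp_rot: [0.501, 0.499, -0.5, 0.5]
contact_force: [0.6, -0.2, -1.8]
opening: 0.644
```

Request:
play_rows([
  {"delta_pos": [-0.0005,0.0015,-0.0015],"delta_rot": [0,0,0],"claw": 45},
  {"delta_pos": [-0.0005,0.0015,-0.003],"delta_rot": [0,0,0],"claw": 45},
  {"delta_pos": [-0.0005,0.0015,-0.003],"delta_rot": [0,0,0],"claw": 45},
  {"delta_pos": [-0.0005,0.0015,-0.003],"delta_rot": [0,0,0],"claw": 45},
])

```text
time: 5.62
eef_pos: [0.6751, 0.1261, 0.0689]
tcp_rot: [0.501, 0.499, -0.499, 0.501]
contact_force: [1.1, -0.3, 1.2]
opening: 0.641
```

Request:
play_rows([
  {"delta_pos": [-0.001,0,0],"delta_rot": [0,0,0],"claw": 60},
  {"delta_pos": [-0.001,0,0],"delta_rot": [0,0,0],"claw": 70},
  {"delta_pos": [-0.001,0,0],"delta_rot": [0,0,0],"claw": 80},
  {"delta_pos": [-0.001,0,0],"delta_rot": [0,0,0],"claw": 80},
  {"delta_pos": [-0.001,0,0.02],"delta_rot": [0,0,0],"claw": 80},
  {"delta_pos": [-0.001,0,0.05],"delta_rot": [0,0,0],"claw": 80},
  {"delta_pos": [-0.001,0,0.085],"delta_rot": [0,0,0],"claw": 80},
  {"delta_pos": [-0.001,0,0.11],"delta_rot": [0,0,0],"claw": 80},
  {"delta_pos": [-0.001,0,0.13],"delta_rot": [0,0,0],"claw": 80},
  {"delta_pos": [-0.001,0,0.13],"delta_rot": [0,0,0],"claw": 80},
  {"delta_pos": [-0.001,0,0.13],"delta_rot": [0,0,0],"claw": 80},
])

```text
time: 6.53
eef_pos: [0.6748, 0.1262, 0.2005]
tcp_rot: [0.502, 0.498, -0.498, 0.502]
contact_force: [0.7, 0.1, -0.9]
opening: 0.937
```

```bash
python3 - <<'E'
from h import *
c,im,s=snap("w_pot2");print(s["eef_pos"],s["time"])
r=rect(c,im,(.675,.126),.066,half=.06,s=.0003)
for q in(.028,.0255):
  x=circ(r,.0003,.06,(.675,.126),q,.0007);print(x);cv2.circle(r,tuple(map(int,x[3])),int(q/.0003),(0,0,255),1)
cv2.imwrite("pics/v4.png",np.hstack([cv2.resize(im,(480,300)),cv2.resize(r,(300,300))]))
E
```

```text
[0.67482598 0.12615468 0.20049416] 6.5333
(np.float64(0.67215), np.float64(0.12645), np.float32(3.2202582), (np.int64(198), np.int64(209)))
(np.float64(0.6748500000000001), np.float64(0.12645), np.float32(3.2969358), (np.int64(198), np.int64(200)))
```

View pics/v4.png

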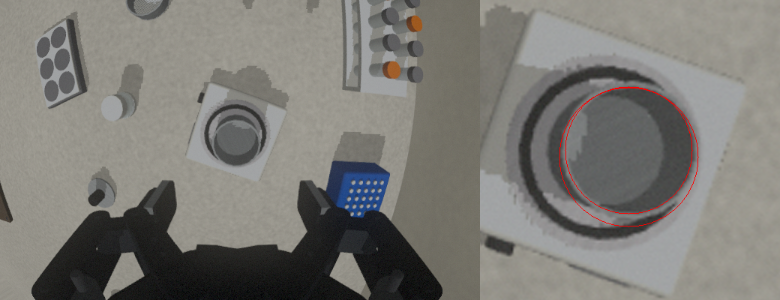

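The pot stands inside the ring at (0.6748,0.1264). Fine strainer next.

Request:
play_rows([
  {"delta_pos": [-0.02,0.032,0],"delta_rot": [0,0,0],"claw": 85},
  {"delta_pos": [-0.042,0.065,0],"delta_rot": [0,0,0],"claw": 85},
  {"delta_pos": [-0.064,0.098,0],"delta_rot": [0,0,0],"claw": 85},
  {"delta_pos": [-0.086,0.131,0],"delta_rot": [0,0,0],"claw": 85},
  {"delta_pos": [-0.105,0.163,0],"delta_rot": [0,0,0],"claw": 85},
  {"delta_pos": [-0.118,0.183,0],"delta_rot": [0,0,0],"claw": 85},
  {"delta_pos": [-0.118,0.183,0],"delta_rot": [0,0,0],"claw": 85},
  {"delta_pos": [-0.118,0.183,0],"delta_rot": [0,0,0],"claw": 85},
])

```text
time: 7.25
eef_pos: [0.5538, 0.3098, 0.1955]
tcp_rot: [0.499, 0.5, -0.5, 0.501]
contact_force: [0.1, -0.3, -0.7]
opening: 0.995
```

```bash
cat > look.py <<'E'
import sys
from h import *
n,x0,y0,z,rads=sys.argv[1],*map(float,sys.argv[2:5]),list(map(float,sys.argv[5].split(",")))
c,im,s=snap("w_"+n);print(s["eef_pos"].round(4),s["tcp_rot"].round(4),s["time"])
r=rect(c,im,(x0,y0),z,half=.06,s=.0003)
for q in rads:
  x=circ(r,.0003,.06,(x0,y0),q,.0007);print(q,np.round(x[:3],4));cv2.circle(r,tuple(map(int,x[3])),int(q/.0003),(0,0,255),1)
cv2.imwrite(f"pics/v_{n}.png",np.hstack([cv2.resize(im,(480,300)),cv2.resize(r,(300,300))]))
E
python3 look.py fine .557 .309 .033 .028,.0255
```

```text
[0.5538 0.3098 0.1955] [ 0.499   0.5    -0.5003  0.5007] 7.25
0.028 [0.5566 0.3182 4.4221]
0.0255 [0.556  0.316  4.5988]
```

View pics/v_fine.png

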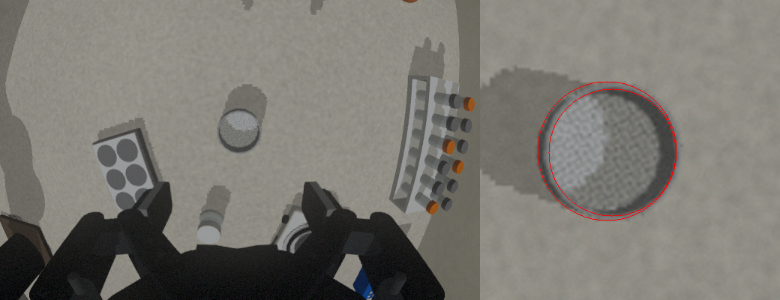

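```bash
cat > topfit.py <<'E'
from h import *
k=ctrl.calibration("top");T=k["camera_from_world"]
def rt(t,cen,z,half=.06,s=.0003):
    n=int(2*half/s);a=(np.arange(n)+.5)*s-half
    X=cen[0]-a[:,None]+0*a;Y=cen[1]-a[None,:]+0*a[:,None]
    q=np.stack([X,Y,X*0+z],-1)@T[:3,:3].T+T[:3,3]
    return cv2.remap(t,(q[...,0]/q[...,2]*k["fx"]+k["cx"]).astype(np.float32),(q[...,1]/q[...,2]*k["fy"]+k["cy"]).astype(np.float32),cv2.INTER_CUBIC)
E
python3 - <<'E'
from topfit import *
t=cv2.imread("pics/top0.png")
for n,cen,z,rs in [("pot",(.638,-.124),.042,(.028,.0255)),("fine",(.556,.312),.033,(.028,.0255)),("coarse",(.558,-.348),.045,(.028,.0255)),("lid",(.447,.023),.010,(.028,)),("ring",(.6737,.1262),.03,(.04,.035))]:
  r=rt(t,cen,z);print(n,[np.round(circ(r,.0003,.06,cen,q,.001)[:3],4) for q in rs])
c,im,s=snap("w_fine2");print(s["eef_pos"].round(4))
for z in(.033,.02):
  r=rect(c,im,(.557,.313),z,half=.05,s=.0002);print(z,[np.round(circ(r,.0002,.05,(.557,.313),q,.0005)[:3],4) for q in(.028,.0255)])
E
```

```text
pot [array([ 0.6376, -0.125 ,  3.6578]), array([ 0.6286, -0.1223,  3.7739])]
fine [array([0.5529, 0.3068, 3.4218]), array([0.5532, 0.3058, 3.7772])]
coarse [array([ 0.5585, -0.3502,  3.1366]), array([ 0.5588, -0.353 ,  3.4546])]
lid [array([0.445 , 0.0232, 2.9798])]
ring [array([0.6736, 0.1258, 3.5206]), array([0.6736, 0.1258, 3.2479])]
[0.5548 0.3089 0.1959]
0.033 [array([0.5567, 0.3179, 3.6989]), array([0.5561, 0.3163, 3.9878])]
0.02 [array([0.5561, 0.3137, 3.8167]), array([0.5559, 0.3193, 3.7295])]
```

Request:
play_rows([
  {"delta_pos": [0.0005,0.0035,-0.03],"delta_rot": [0,0,0],"claw": 85},
  {"delta_pos": [0.0005,0.0035,-0.07],"delta_rot": [0,0,0],"claw": 85},
  {"delta_pos": [0.0005,0.0035,-0.1],"delta_rot": [0,0,0],"claw": 85},
  {"delta_pos": [0.0005,0.0035,-0.13],"delta_rot": [0,0,0],"claw": 85},
  {"delta_pos": [0.0005,0.0035,-0.15],"delta_rot": [0,0,0],"claw": 85},
  {"delta_pos": [0.0005,0.0035,-0.162],"delta_rot": [0,0,0],"claw": 85},
  {"delta_pos": [0.0005,0.0035,-0.162],"delta_rot": [0,0,0],"claw": 85},
  {"delta_pos": [0.0005,0.0035,-0.162],"delta_rot": [0,0,0],"claw": 70},
  {"delta_pos": [0.0005,0.0035,-0.162],"delta_rot": [0,0,0],"claw": 62},
  {"delta_pos": [0.0005,0.0035,-0.162],"delta_rot": [0,0,0],"claw": 45},
  {"delta_pos": [0.0005,0.0035,-0.162],"delta_rot": [0,0,0],"claw": 45},
  {"delta_pos": [0.0005,0.0035,-0.162],"delta_rot": [0,0,0],"claw": 45},
  {"delta_pos": [0.0005,0.0035,-0.162],"delta_rot": [0,0,0],"claw": 45},
], newtons=40)

```text
time: 8.43
eef_pos: [0.5579, 0.3124, 0.0371]
tcp_rot: [0.502, 0.498, -0.499, 0.501]
contact_force: [1.1, -1.2, 6.5]
opening: 0.645
```

Request:
play_rows([
  {"delta_pos": [0,0,0.015],"delta_rot": [0,0,0],"claw": 45},
  {"delta_pos": [0,0,0.045],"delta_rot": [0,0,0],"claw": 45},
  {"delta_pos": [0,0,0.085],"delta_rot": [0,0,0],"claw": 45},
  {"delta_pos": [0.01,-0.02,0.11],"delta_rot": [0,0,0],"claw": 45},
  {"delta_pos": [0.03,-0.05,0.12],"delta_rot": [0,0,0],"claw": 45},
  {"delta_pos": [0.052,-0.085,0.12],"delta_rot": [0,0,0],"claw": 45},
  {"delta_pos": [0.074,-0.12,0.12],"delta_rot": [0,0,0],"claw": 45},
  {"delta_pos": [0.096,-0.153,0.12],"delta_rot": [0,0,0],"claw": 45},
  {"delta_pos": [0.112,-0.178,0.12],"delta_rot": [0,0,0],"claw": 45},
  {"delta_pos": [0.1166,-0.186,0.12],"delta_rot": [0,0,0],"claw": 45},
  {"delta_pos": [0.1166,-0.186,0.12],"delta_rot": [0,0,0],"claw": 45},
  {"delta_pos": [0.1166,-0.186,0.12],"delta_rot": [0,0,0],"claw": 45},
  {"delta_pos": [0.1166,-0.186,0.12],"delta_rot": [0,0,0],"claw": 45},
])

```text
time: 9.52
eef_pos: [0.6734, 0.1279, 0.1567]
tcp_rot: [0.501, 0.499, -0.499, 0.501]
contact_force: [-0.2, 1.1, 0.2]
opening: 0.645
```

```bash
python3 look.py fineheld .6745 .1264 .153 .028,.0255; python3 - <<'E'
from h import *
im=cv2.imread("pics/w_fineheld.png");cv2.imwrite("pics/c.png",cv2.resize(im[150:330,200:440],(720,540)))
E
```

```text
[0.6734 0.1279 0.1567] [ 0.5013  0.499  -0.4988  0.5009] 9.5167
0.028 [0.6732 0.1352 3.148 ]
0.0255 [0.6728 0.1326 3.315 ]
```

View pics/v_fineheld.png

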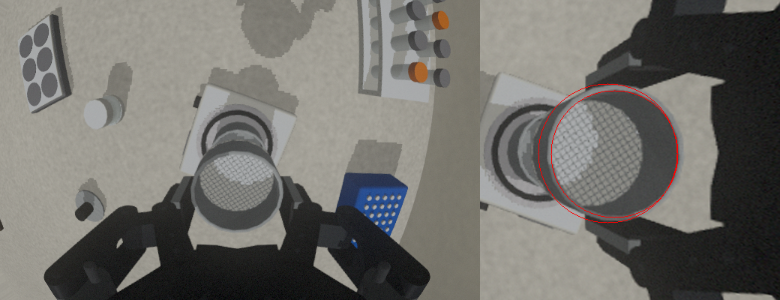

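Request:
play_rows([
  {"delta_pos": [0.0016,-0.0058,-0.01],"delta_rot": [0,0,0],"claw": 45},
  {"delta_pos": [0.0016,-0.0058,-0.025],"delta_rot": [0,0,0],"claw": 45},
  {"delta_pos": [0.0016,-0.0058,-0.04],"delta_rot": [0,0,0],"claw": 45},
  {"delta_pos": [0.0016,-0.0058,-0.048],"delta_rot": [0,0,0],"claw": 45},
  {"delta_pos": [0.0016,-0.0058,-0.052],"delta_rot": [0,0,0],"claw": 45},
  {"delta_pos": [0.0016,-0.0058,-0.055],"delta_rot": [0,0,0],"claw": 45},
  {"delta_pos": [0.0016,-0.0058,-0.058],"delta_rot": [0,0,0],"claw": 45},
  {"delta_pos": [0.0016,-0.0058,-0.058],"delta_rot": [0,0,0],"claw": 45},
  {"delta_pos": [0.0016,-0.0058,-0.058],"delta_rot": [0,0,0],"claw": 45},
])

```text
time: 10.32
eef_pos: [0.6754, 0.1223, 0.0992]
tcp_rot: [0.501, 0.499, -0.498, 0.501]
contact_force: [-0.1, -0.1, -1.0]
opening: 0.642
```

No contact yet, so I'll lower the last 3–4 mm gently.

Request:
play_rows([
  {"delta_pos": [-0.0005,-0.0003,-0.0015],"delta_rot": [0,0,0],"claw": 45},
  {"delta_pos": [-0.0005,-0.0003,-0.003],"delta_rot": [0,0,0],"claw": 45},
  {"delta_pos": [-0.0005,-0.0003,-0.004],"delta_rot": [0,0,0],"claw": 45},
  {"delta_pos": [-0.0005,-0.0003,-0.004],"delta_rot": [0,0,0],"claw": 45},
  {"delta_pos": [-0.0005,-0.0003,-0.004],"delta_rot": [0,0,0],"claw": 45},
])

```text
time: 10.73
eef_pos: [0.6753, 0.122, 0.0962]
tcp_rot: [0.502, 0.499, -0.498, 0.502]
contact_force: [-0.6, -0.1, 3.4]
opening: 0.647
```

Request:
play_rows([
  {"delta_pos": [0,0,0.0005],"delta_rot": [0,0,0],"claw": 60},
  {"delta_pos": [0,0,0.0005],"delta_rot": [0,0,0],"claw": 70},
  {"delta_pos": [0,0,0.0005],"delta_rot": [0,0,0],"claw": 80},
  {"delta_pos": [0,0,0.0005],"delta_rot": [0,0,0],"claw": 80},
  {"delta_pos": [0,0,0.02],"delta_rot": [0,0,0],"claw": 80},
  {"delta_pos": [0,0,0.05],"delta_rot": [0,0,0],"claw": 80},
  {"delta_pos": [0,0,0.085],"delta_rot": [0,0,0],"claw": 80},
  {"delta_pos": [0,0,0.12],"delta_rot": [0,0,0],"claw": 80},
  {"delta_pos": [0,0,0.14],"delta_rot": [0,0,0],"claw": 80},
  {"delta_pos": [0,0,0.14],"delta_rot": [0,0,0],"claw": 80},
  {"delta_pos": [0,0,0.14],"delta_rot": [0,0,0],"claw": 80},
])

```text
time: 11.65
eef_pos: [0.676, 0.1221, 0.2381]
tcp_rot: [0.503, 0.498, -0.497, 0.503]
contact_force: [-0.4, 0.1, -0.5]
opening: 0.937
```

```bash
python3 look.py fineset .675 .1264 .092 .028,.0255
```

```text
[0.676  0.1221 0.2381] [ 0.5026  0.4976 -0.4972  0.5025] 11.65
0.028 [0.674  0.1386 3.5541]
0.0255 [0.6752 0.1263 3.5636]
```

View pics/v_fineset.png

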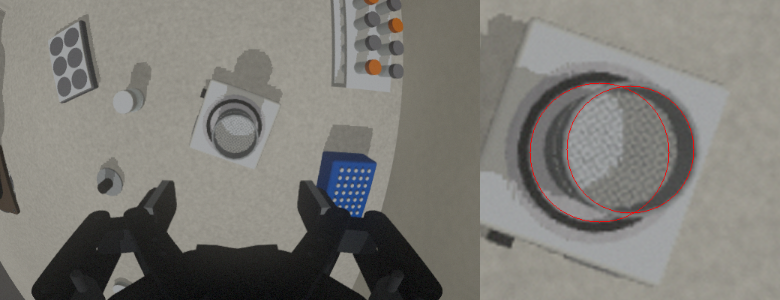

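The fine strainer is home, with its rim at (0.6752,0.1263). Coarse strainer next.

Request:
play_rows([
  {"delta_pos": [-0.009,-0.038,0],"delta_rot": [0,0,0],"claw": 85},
  {"delta_pos": [-0.018,-0.076,0],"delta_rot": [0,0,0],"claw": 85},
  {"delta_pos": [-0.027,-0.114,0],"delta_rot": [0,0,0],"claw": 85},
  {"delta_pos": [-0.036,-0.152,0],"delta_rot": [0,0,0],"claw": 85},
  {"delta_pos": [-0.045,-0.19,0],"delta_rot": [0,0,0],"claw": 85},
  {"delta_pos": [-0.054,-0.228,0],"delta_rot": [0,0,0],"claw": 85},
  {"delta_pos": [-0.064,-0.266,-0.01],"delta_rot": [0,0,0],"claw": 85},
  {"delta_pos": [-0.075,-0.304,-0.01],"delta_rot": [0,0,0],"claw": 85},
  {"delta_pos": [-0.086,-0.342,-0.02],"delta_rot": [0,0,0],"claw": 85},
  {"delta_pos": [-0.096,-0.38,-0.03],"delta_rot": [0,0,0],"claw": 85},
  {"delta_pos": [-0.107,-0.418,-0.03],"delta_rot": [0,0,0],"claw": 85},
  {"delta_pos": [-0.115,-0.452,-0.03],"delta_rot": [0,0,0],"claw": 85},
  {"delta_pos": [-0.1175,-0.474,-0.03],"delta_rot": [0,0,0],"claw": 85},
  {"delta_pos": [-0.1175,-0.474,-0.03],"delta_rot": [0,0,0],"claw": 85},
  {"delta_pos": [-0.1175,-0.474,-0.03],"delta_rot": [0,0,0],"claw": 85},
  {"delta_pos": [-0.1175,-0.474,-0.03],"delta_rot": [0,0,0],"claw": 85},
])

```text
time: 13.03
eef_pos: [0.5568, -0.3508, 0.2033]
tcp_rot: [0.502, 0.5, -0.498, 0.5]
contact_force: [-0.2, -0.1, 0.5]
opening: 0.999
```

```bash
python3 look.py coarse .5585 -.350 .045 .028,.0255
```

```text
[ 0.5568 -0.3508  0.2033] [ 0.5016  0.5001 -0.4982  0.5001] 13.0333
0.028 [ 0.5586 -0.3471  3.8053]
0.0255 [ 0.5584 -0.3516  4.3076]
```

View pics/v_coarse.png

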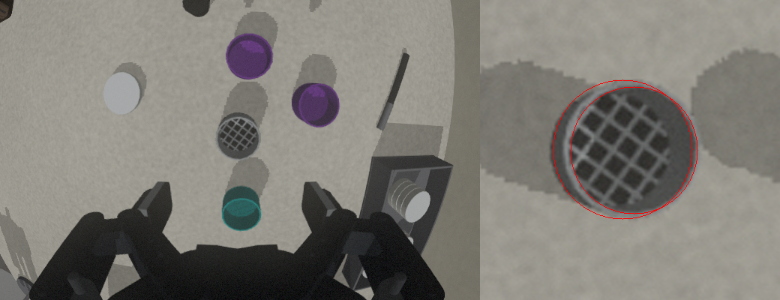

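Request:
play_rows([
  {"delta_pos": [0.0017,-0.0003,-0.03],"delta_rot": [0,0,0],"claw": 85},
  {"delta_pos": [0.0017,-0.0003,-0.07],"delta_rot": [0,0,0],"claw": 85},
  {"delta_pos": [0.0017,-0.0003,-0.1],"delta_rot": [0,0,0],"claw": 85},
  {"delta_pos": [0.0017,-0.0003,-0.13],"delta_rot": [0,0,0],"claw": 85},
  {"delta_pos": [0.0017,-0.0003,-0.15],"delta_rot": [0,0,0],"claw": 85},
  {"delta_pos": [0.0017,-0.0003,-0.163],"delta_rot": [0,0,0],"claw": 85},
  {"delta_pos": [0.0017,-0.0003,-0.163],"delta_rot": [0,0,0],"claw": 85},
  {"delta_pos": [0.0017,-0.0003,-0.163],"delta_rot": [0,0,0],"claw": 70},
  {"delta_pos": [0.0017,-0.0003,-0.163],"delta_rot": [0,0,0],"claw": 62},
  {"delta_pos": [0.0017,-0.0003,-0.163],"delta_rot": [0,0,0],"claw": 45},
  {"delta_pos": [0.0017,-0.0003,-0.163],"delta_rot": [0,0,0],"claw": 45},
  {"delta_pos": [0.0017,-0.0003,-0.163],"delta_rot": [0,0,0],"claw": 45},
  {"delta_pos": [0.0017,-0.0003,-0.163],"delta_rot": [0,0,0],"claw": 45},
], newtons=40)

```text
time: 14.17
eef_pos: [0.5603, -0.3518, 0.0436]
tcp_rot: [0.502, 0.498, -0.498, 0.502]
contact_force: [-0.2, -0.1, 6.4]
opening: 0.633
```

Request:
play_rows([
  {"delta_pos": [0,0,0.015],"delta_rot": [0,0,0],"claw": 45},
  {"delta_pos": [0,0,0.045],"delta_rot": [0,0,0],"claw": 45},
  {"delta_pos": [0,0,0.085],"delta_rot": [0,0,0],"claw": 45},
  {"delta_pos": [0,0.01,0.12],"delta_rot": [0,0,0],"claw": 45},
  {"delta_pos": [0.005,0.03,0.15],"delta_rot": [0,0,0],"claw": 45},
  {"delta_pos": [0.015,0.06,0.166],"delta_rot": [0,0,0],"claw": 45},
  {"delta_pos": [0.024,0.098,0.166],"delta_rot": [0,0,0],"claw": 45},
  {"delta_pos": [0.033,0.136,0.166],"delta_rot": [0,0,0],"claw": 45},
  {"delta_pos": [0.042,0.174,0.166],"delta_rot": [0,0,0],"claw": 45},
  {"delta_pos": [0.051,0.212,0.166],"delta_rot": [0,0,0],"claw": 45},
  {"delta_pos": [0.06,0.25,0.166],"delta_rot": [0,0,0],"claw": 45},
  {"delta_pos": [0.069,0.288,0.166],"delta_rot": [0,0,0],"claw": 45},
  {"delta_pos": [0.078,0.326,0.166],"delta_rot": [0,0,0],"claw": 45},
  {"delta_pos": [0.087,0.364,0.166],"delta_rot": [0,0,0],"claw": 45},
  {"delta_pos": [0.096,0.402,0.166],"delta_rot": [0,0,0],"claw": 45},
  {"delta_pos": [0.105,0.436,0.166],"delta_rot": [0,0,0],"claw": 45},
  {"delta_pos": [0.112,0.464,0.166],"delta_rot": [0,0,0],"claw": 45},
  {"delta_pos": [0.1152,0.477,0.166],"delta_rot": [0,0,0],"claw": 45},
  {"delta_pos": [0.1152,0.477,0.166],"delta_rot": [0,0,0],"claw": 45},
  {"delta_pos": [0.1152,0.477,0.166],"delta_rot": [0,0,0],"claw": 45},
])

```text
time: 15.83
eef_pos: [0.6753, 0.1252, 0.2098]
tcp_rot: [0.501, 0.499, -0.498, 0.503]
contact_force: [-1.0, 0.2, -1.1]
opening: 0.632
```

```bash
python3 look.py coarseheld .6752 .1263 .2105 .028,.0255
```

```text
[0.6753 0.1252 0.2098] [ 0.5009  0.4986 -0.4978  0.5026] 15.8333
0.028 [0.675  0.1282 2.8152]
0.0255 [0.675 0.125 3.233]
```

View pics/v_coarseheld.png

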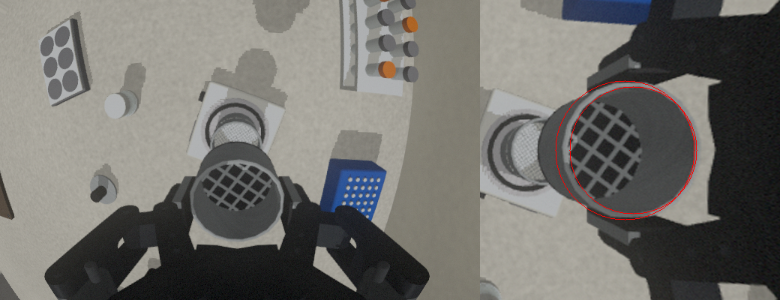

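Request:
play_rows([
  {"delta_pos": [0.0003,0.0012,-0.02],"delta_rot": [0,0,0],"claw": 45},
  {"delta_pos": [0.0003,0.0012,-0.04],"delta_rot": [0,0,0],"claw": 45},
  {"delta_pos": [0.0003,0.0012,-0.058],"delta_rot": [0,0,0],"claw": 45},
  {"delta_pos": [0.0003,0.0012,-0.068],"delta_rot": [0,0,0],"claw": 45},
  {"delta_pos": [0.0003,0.0012,-0.073],"delta_rot": [0,0,0],"claw": 45},
  {"delta_pos": [0.0003,0.0012,-0.076],"delta_rot": [0,0,0],"claw": 45},
  {"delta_pos": [0.0003,0.0012,-0.078],"delta_rot": [0,0,0],"claw": 45},
  {"delta_pos": [0.0003,0.0012,-0.078],"delta_rot": [0,0,0],"claw": 45},
  {"delta_pos": [0.0003,0.0012,-0.078],"delta_rot": [0,0,0],"claw": 45},
])

```text
time: 16.63
eef_pos: [0.6762, 0.1254, 0.133]
tcp_rot: [0.502, 0.498, -0.498, 0.503]
contact_force: [0.6, 0.3, -0.6]
opening: 0.632
```

Request:
play_rows([
  {"delta_pos": [-0.0008,0.0008,-0.0015],"delta_rot": [0,0,0],"claw": 45},
  {"delta_pos": [-0.0008,0.0008,-0.003],"delta_rot": [0,0,0],"claw": 45},
  {"delta_pos": [-0.0008,0.0008,-0.0045],"delta_rot": [0,0,0],"claw": 45},
  {"delta_pos": [-0.0008,0.0008,-0.0055],"delta_rot": [0,0,0],"claw": 45},
  {"delta_pos": [-0.0008,0.0008,-0.0055],"delta_rot": [0,0,0],"claw": 45},
  {"delta_pos": [-0.0008,0.0008,-0.0055],"delta_rot": [0,0,0],"claw": 45},
])

```text
time: 17.13
eef_pos: [0.6757, 0.1264, 0.1286]
tcp_rot: [0.502, 0.498, -0.498, 0.503]
contact_force: [-1.5, 0.4, 4.7]
opening: 0.629
```

Request:
play_rows([
  {"delta_pos": [0,0,0.0005],"delta_rot": [0,0,0],"claw": 60},
  {"delta_pos": [0,0,0.0005],"delta_rot": [0,0,0],"claw": 70},
  {"delta_pos": [0,0,0.0005],"delta_rot": [0,0,0],"claw": 80},
  {"delta_pos": [0,0,0.0005],"delta_rot": [0,0,0],"claw": 80},
  {"delta_pos": [0,0,0.02],"delta_rot": [0,0,0],"claw": 80},
  {"delta_pos": [0,0,0.05],"delta_rot": [0,0,0],"claw": 80},
  {"delta_pos": [0,0,0.085],"delta_rot": [0,0,0],"claw": 80},
  {"delta_pos": [0,0,0.12],"delta_rot": [0,0,0],"claw": 80},
  {"delta_pos": [0,0,0.13],"delta_rot": [0,0,0],"claw": 80},
  {"delta_pos": [0,0,0.13],"delta_rot": [0,0,0],"claw": 80},
  {"delta_pos": [0,0,0.13],"delta_rot": [0,0,0],"claw": 80},
])

```text
time: 18.05
eef_pos: [0.6757, 0.1263, 0.2584]
tcp_rot: [0.502, 0.498, -0.497, 0.503]
contact_force: [-1.0, 1.1, -0.4]
opening: 0.94
```

```bash
python3 look.py coarseset .6752 .1263 .130 .028,.0255
```

```text
[0.6757 0.1263 0.2584] [ 0.502   0.4976 -0.4974  0.5029] 18.05
0.028 [0.6739 0.1472 3.6866]
0.0255 [0.6757 0.1261 3.8807]
```

View pics/v_coarseset.png

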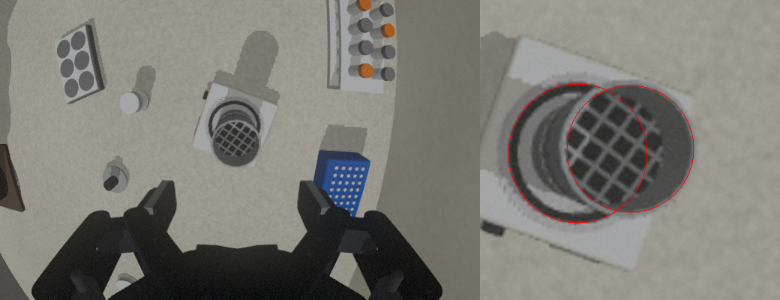

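Coarse strainer home, with its rim at (0.6757,0.1261). Lid next.

Request:
play_rows([
  {"delta_pos": [-0.03,-0.0135,0],"delta_rot": [0,0,0],"claw": 70},
  {"delta_pos": [-0.065,-0.029,0],"delta_rot": [0,0,0],"claw": 60},
  {"delta_pos": [-0.1,-0.045,-0.005],"delta_rot": [0,0,0],"claw": 60},
  {"delta_pos": [-0.135,-0.0605,-0.02],"delta_rot": [0,0,0],"claw": 60},
  {"delta_pos": [-0.17,-0.076,-0.035],"delta_rot": [0,0,0],"claw": 60},
  {"delta_pos": [-0.2,-0.09,-0.05],"delta_rot": [0,0,0],"claw": 60},
  {"delta_pos": [-0.222,-0.1,-0.058],"delta_rot": [0,0,0],"claw": 60},
  {"delta_pos": [-0.2297,-0.1033,-0.058],"delta_rot": [0,0,0],"claw": 60},
  {"delta_pos": [-0.2297,-0.1033,-0.058],"delta_rot": [0,0,0],"claw": 60},
  {"delta_pos": [-0.2297,-0.1033,-0.058],"delta_rot": [0,0,0],"claw": 60},
])

```text
time: 18.93
eef_pos: [0.4455, 0.023, 0.1981]
tcp_rot: [0.501, 0.498, -0.498, 0.502]
contact_force: [-0.0, -0.1, 1.1]
opening: 0.701
```

```bash
python3 look.py lid .446 .023 .010 .028; python3 - <<'E'
from h import *
c=ctrl.calibration("wrist");im=cv2.imread("pics/w_lid.png")
r=rect(c,im,(.446,.023),.038,half=.04,s=.0002);print("knob",circ(r,.0002,.04,(.446,.023),.01,.0005)[:3])
E
```

```text
[0.4455 0.023  0.1981] [ 0.5014  0.4983 -0.4984  0.5018] 18.9333
0.028 [0.445  0.025  3.7436]
knob (np.float64(0.4457), np.float64(0.0257), np.float32(3.8192809))
```

View pics/v_lid.png

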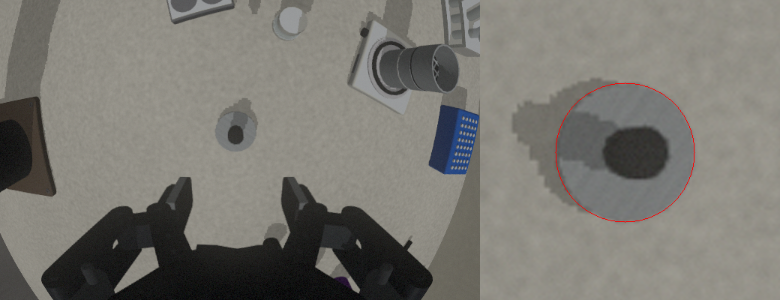

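Request:
play_rows([
  {"delta_pos": [0,0.0023,-0.03],"delta_rot": [0,0,0],"claw": 60},
  {"delta_pos": [0,0.0023,-0.07],"delta_rot": [0,0,0],"claw": 60},
  {"delta_pos": [0,0.0023,-0.1],"delta_rot": [0,0,0],"claw": 60},
  {"delta_pos": [0,0.0023,-0.13],"delta_rot": [0,0,0],"claw": 50},
  {"delta_pos": [0,0.0023,-0.148],"delta_rot": [0,0,0],"claw": 40},
  {"delta_pos": [0,0.0023,-0.158],"delta_rot": [0,0,0],"claw": 40},
  {"delta_pos": [0,0.0023,-0.158],"delta_rot": [0,0,0],"claw": 40},
  {"delta_pos": [0,0.0023,-0.158],"delta_rot": [0,0,0],"claw": 30},
  {"delta_pos": [0,0.0023,-0.158],"delta_rot": [0,0,0],"claw": 22},
  {"delta_pos": [0,0.0023,-0.158],"delta_rot": [0,0,0],"claw": 10},
  {"delta_pos": [0,0.0023,-0.158],"delta_rot": [0,0,0],"claw": 10},
  {"delta_pos": [0,0.0023,-0.158],"delta_rot": [0,0,0],"claw": 10},
  {"delta_pos": [0,0.0023,-0.158],"delta_rot": [0,0,0],"claw": 10},
], newtons=40)

```text
time: 20.07
eef_pos: [0.4481, 0.0251, 0.0425]
tcp_rot: [0.502, 0.497, -0.497, 0.503]
contact_force: [-0.2, 1.7, 6.6]
opening: 0.216
```

Request:
play_rows([
  {"delta_pos": [0,0,0.015],"delta_rot": [0,0,0],"claw": 10},
  {"delta_pos": [0,0,0.045],"delta_rot": [0,0,0],"claw": 10},
  {"delta_pos": [0,0,0.08],"delta_rot": [0,0,0],"claw": 10},
  {"delta_pos": [0.005,0.002,0.115],"delta_rot": [0,0,0],"claw": 10},
  {"delta_pos": [0.015,0.007,0.15],"delta_rot": [0,0,0],"claw": 10},
  {"delta_pos": [0.035,0.015,0.18],"delta_rot": [0,0,0],"claw": 10},
  {"delta_pos": [0.06,0.027,0.19],"delta_rot": [0,0,0],"claw": 10},
  {"delta_pos": [0.09,0.04,0.19],"delta_rot": [0,0,0],"claw": 10},
  {"delta_pos": [0.122,0.054,0.19],"delta_rot": [0,0,0],"claw": 10},
  {"delta_pos": [0.155,0.069,0.19],"delta_rot": [0,0,0],"claw": 10},
  {"delta_pos": [0.188,0.083,0.19],"delta_rot": [0,0,0],"claw": 10},
  {"delta_pos": [0.213,0.094,0.19],"delta_rot": [0,0,0],"claw": 10},
  {"delta_pos": [0.227,0.1005,0.19],"delta_rot": [0,0,0],"claw": 10},
  {"delta_pos": [0.228,0.101,0.19],"delta_rot": [0,0,0],"claw": 10},
  {"delta_pos": [0.228,0.101,0.19],"delta_rot": [0,0,0],"claw": 10},
  {"delta_pos": [0.228,0.101,0.19],"delta_rot": [0,0,0],"claw": 10},
])

```text
time: 21.4
eef_pos: [0.675, 0.1258, 0.2317]
tcp_rot: [0.502, 0.497, -0.498, 0.503]
contact_force: [-0.7, 0.5, -0.2]
opening: 0.217
```

```bash
python3 look.py lidheld .676 .1261 .200 .028
```

```text
[0.675  0.1258 0.2317] [ 0.5019  0.4973 -0.4978  0.503 ] 21.4
0.028 [0.6747 0.1268 2.6463]
```

View pics/v_lidheld.png

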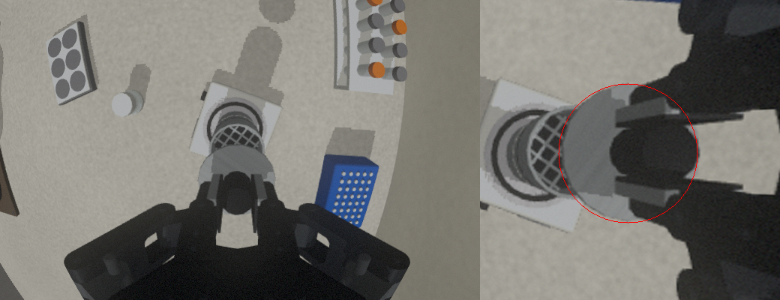

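Request:
play_rows([
  {"delta_pos": [0.0008,-0.0003,-0.02],"delta_rot": [0,0,0],"claw": 10},
  {"delta_pos": [0.0008,-0.0003,-0.038],"delta_rot": [0,0,0],"claw": 10},
  {"delta_pos": [0.0008,-0.0003,-0.05],"delta_rot": [0,0,0],"claw": 10},
  {"delta_pos": [0.0008,-0.0003,-0.056],"delta_rot": [0,0,0],"claw": 10},
  {"delta_pos": [0.0008,-0.0003,-0.06],"delta_rot": [0,0,0],"claw": 10},
  {"delta_pos": [0.0008,-0.0003,-0.062],"delta_rot": [0,0,0],"claw": 10},
  {"delta_pos": [0.0008,-0.0003,-0.062],"delta_rot": [0,0,0],"claw": 10},
  {"delta_pos": [0.0008,-0.0003,-0.062],"delta_rot": [0,0,0],"claw": 10},
])

```text
time: 22.12
eef_pos: [0.6763, 0.1254, 0.1712]
tcp_rot: [0.503, 0.497, -0.497, 0.503]
contact_force: [0.2, -0.3, 0.0]
opening: 0.216
```

Request:
play_rows([
  {"delta_pos": [-0.0005,0,-0.002],"delta_rot": [0,0,0],"claw": 10},
  {"delta_pos": [-0.0005,0,-0.0035],"delta_rot": [0,0,0],"claw": 10},
  {"delta_pos": [-0.0005,0,-0.005],"delta_rot": [0,0,0],"claw": 10},
  {"delta_pos": [-0.0005,0,-0.006],"delta_rot": [0,0,0],"claw": 10},
  {"delta_pos": [-0.0005,0,-0.006],"delta_rot": [0,0,0],"claw": 10},
  {"delta_pos": [-0.0005,0,-0.006],"delta_rot": [0,0,0],"claw": 10},
])

```text
time: 22.62
eef_pos: [0.6762, 0.1255, 0.1665]
tcp_rot: [0.503, 0.496, -0.497, 0.504]
contact_force: [-2.1, -0.3, 4.9]
opening: 0.219
```

Request:
play_rows([
  {"delta_pos": [0,0,0.0005],"delta_rot": [0,0,0],"claw": 25},
  {"delta_pos": [0,0,0.0005],"delta_rot": [0,0,0],"claw": 32},
  {"delta_pos": [0,0,0.0005],"delta_rot": [0,0,0],"claw": 42},
  {"delta_pos": [0,0,0.0005],"delta_rot": [0,0,0],"claw": 42},
  {"delta_pos": [0,0,0.0005],"delta_rot": [0,0,0],"claw": 42},
  {"delta_pos": [0,0,0.02],"delta_rot": [0,0,0],"claw": 42},
  {"delta_pos": [0,0,0.05],"delta_rot": [0,0,0],"claw": 42},
  {"delta_pos": [0,0,0.085],"delta_rot": [0,0,0],"claw": 42},
  {"delta_pos": [0,-0.02,0.11],"delta_rot": [0,0,0],"claw": 60},
  {"delta_pos": [0,-0.05,0.12],"delta_rot": [0,0,0],"claw": 60},
  {"delta_pos": [0,-0.09,0.12],"delta_rot": [0,0,0],"claw": 60},
  {"delta_pos": [-0.02,-0.12,0.12],"delta_rot": [0,0,0],"claw": 60},
  {"delta_pos": [-0.02,-0.15,0.12],"delta_rot": [0,0,0],"claw": 60},
  {"delta_pos": [-0.02,-0.15,0.12],"delta_rot": [0,0,0],"claw": 60},
  {"delta_pos": [-0.02,-0.15,0.12],"delta_rot": [0,0,0],"claw": 60},
])

```text
time: 23.87
eef_pos: [0.656, -0.0261, 0.2863]
tcp_rot: [0.504, 0.496, -0.498, 0.503]
contact_force: [-0.8, -0.1, 0.5]
opening: 0.703
```

```bash
python3 - <<'E'
from topfit import *
c,im,s=snap("w_end");print(s["eef_pos"].round(3),s["contact_force"].round(1))
t=ctrl.read_camera("top");sd=ctrl.read_camera("side")
cv2.imwrite("pics/top1.png",t);cv2.imwrite("pics/side1.png",sd)
f=lambda i,u,v,h=45:cv2.resize(i[max(0,v-h):v+h,u-h:u+h],(260,260),interpolation=cv2.INTER_CUBIC)
a=proj("side",np.array([.675,.126,.08]));b=proj("top",np.array([.675,.126,.08]))
r=rect(c,im,(.676,.126),.134,half=.06,s=.0003);x=circ(r,.0003,.06,(.676,.126),.028,.0007);print("lid disc wrist",np.round(x[:3],4))
r2=rt(t,(.676,.126),.134);x=circ(r2,.0003,.06,(.676,.126),.028,.001);print("lid disc top",np.round(x[:3],4))
w=cv2.resize(im,(416,260))
cv2.imwrite("pics/v_end.png",np.hstack([f(sd,int(a[0]),int(a[1])),f(t,int(b[0]),int(b[1])),w])[:, :800])
E
```

```text
[ 0.656 -0.026  0.286] [-0.8 -0.1  0.5]
lid disc wrist [0.668  0.1019 4.2923]
lid disc top [0.6186 0.1526 2.3883]
```

View pics/v_end.png

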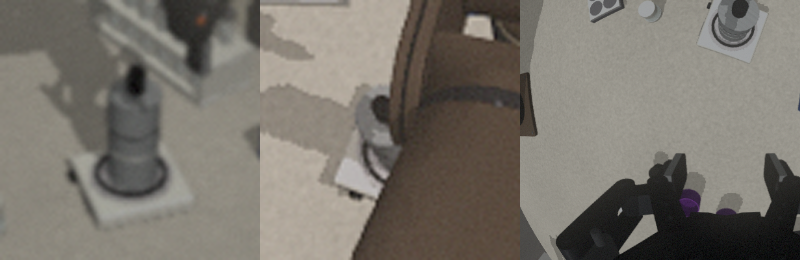

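The side view shows a straight tower with the lid level and the arm clear. The two lid-disc fits landed on wrong edges: the shaker ring in the wrist view, and the arm, which hides the tower, in the top view. I'll repeat the wrist fit with a narrow window, then hand in.

```bash
python3 - <<'E'
from h import *
c=ctrl.calibration("wrist");im=cv2.imread("pics/w_end.png")
for z,q in((.134,.028),(.162,.010)):
  r=rect(c,im,(.676,.126),z,half=.06,s=.0003);h=int(.01/.0003)
  g=cv2.cvtColor(r,6);best=None
  m=np.zeros_like(g);cv2.circle(m,(200,200),int((q+.01)/.0003),255,-1);k=cv2.circle(m.copy()*0,(200,200),int((q-.01)/.0003) if q>.01 else 0,255,-1)
  r[(m==0)]=np.median(r[m>0],0)
  print(z,np.round(circ(r,.0003,.06,(.676,.126),q,.0007)[:3],4))
ok=cv2.imread("pics/w_end.png")
r=rect(c,im,(.676,.126),.134,half=.05,s=.00025);cv2.circle(r,(200,200),112,(0,0,255),1)
cv2.imwrite("pics/v_last.png",r)
E
```

```text
0.134 [0.6729 0.1174 4.2348]
0.162 [ 0.6756  0.1246 12.2117]
```

The knob fit is strong at (0.6756,0.1246), 1.5 mm from the coarse strainer's axis, and the lid's height matched at contact. Handing in.

```bash
python3 -c "
from plant import ctrl
print(ctrl.sign_off(), ctrl.get_state()['time'])"
```

```text
the job is handed in; nothing more can be done
the job is handed in; nothing more can be done
```

The tower is built and handed in at about 24 s: the pot is in the rubber ring, then the fine strainer, the coarse strainer and the lid. No verdict is reported.

**Seating:** each part met the one below within about 0.1 mm of its expected height. In the wrist view the pot, fine and coarse rims were all within about 2 mm of the ring's centre. The final side view shows the tower straight, with the arm clear of it.

**Lid centring:**
- **Disc fits:** these failed. The wide wrist-view fit caught the shaker ring, the narrowed repeat was no better (8.7 mm from the axis), and the arm hid the tower in the top view.
- **Knob fit:** I relied on this one. It was strong and put the lid 1.5 mm from the coarse strainer's axis.
- **Last overlay picture:** I could not view it, because the picture limit was reached.

**Fine strainer position:** before the pick-up, the top and wrist views disagreed by 7–11 mm in y. I measured it again in the gripper and corrected before placing it.

**Bystanders:** I did not re-measure their positions at the end. The gripper went down only at the four parts and over the shaker, and no contact with anything else showed in the forces.

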